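# Load the incubator tray with the pink cultures

## Robot

A 6-joint arm with a two-finger parallel gripper is mounted at the origin on the work surface. World frame = base frame: x ahead of the robot, y to its left, z up, the work surface at z = 0. Lengths are in m, angles in rad, forces in N, time in s.
With the tool pointing down it reaches from about 0.3 to 0.875 m from the base axis. Payload 6.4 kg.
Tool frame: the origin (TCP) lies on the centre line of the jaws, within the pads' length; the fingertips stand 17 mm ahead of it and the grasp point (between the pads) lies 2 mm behind it; z points along the fingers, y is the line along which they close (so a half turn about z gives the same grasp; the last joint's range is limited). The gripper opens to 85 mm and grips with 20 to 120 N. Pads are 22 mm wide; open, the fingers measure 114 mm over their backs; the gripper's body (76 mm by 85 mm) begins 54 mm behind the grasp point. The pads swing forward as they close: fully open they stand 13 mm farther back than shut.
Start: joints at [0.899, 0.181, 1.607, -0, 1.354, -0.206], TCP at [0.258, 0.514, 0.248] pointing down, gripper open.
Joint ranges: [-2.99, 2.99], [-0.89, 2.07], [0.3, 2.58], [-1.14, 4.28], [0, 2.63], [-3.12, 3.12]. Speed limits (rad/s): [2.57, 2.57, 3.01, 3.14, 3.14, 3.14].

## Interface

Orientations are given as [roll, pitch, yaw] about the fixed x, y, z axes, in that order (R = Rz(yaw) Ry(pitch) Rx(roll)).
In Python, from cell import bot gives the robot as it stands.
- The arm moves only by the tool arm_command, never from a script. Its arguments are lists of equal length, an entry for each row: "dp": the shift along the world's x, y, z in m, a list of three; "rotation": the turn, a rotation vector about the world's x, y, z in rad, a list of three; "grip": the opening, from -1 (shut) to 1 (fully open). A call has 1 to 5 rows; each row shifts and turns the commanded pose from where the row before left it; what a row does not reach is not made up. A row lasts 1/8 s, in which the tool goes at most 62.5 mm and 10.7 degrees, less where a joint would pass 70% of its speed; a pose out of reach is approached as far as the arm can. A call with a gripper value outside its range is refused whole. The fingers move at their own pace and stop on an object; the grip force is fixed at half the most. Time passes only in rows, so rows that do not move let the fingers close. It gives the time, the measured TCP pose, the force, the opening and the grip force at its end, in the units of the state.
- bot.observe(): the state, without advancing time (a new reading comes with each control period).
- bot.snapshot(name): name is "side" or "top"; returns the picture (420x560x3 uint8, red, green, blue); there is no depth.
- bot.get_calibration(name): a dict with "K" (3x3 intrinsics, pixels), "pose" (4x4, takes a point from camera to world coordinates). Camera axes: x right, y down, z forward; pixel columns grow to the right and rows downward; lengths in m; the calibration is good to about 2 mm. A picture is of the moment at which its call begins. get_calibration takes no time and is no camera call.
- bot.close_job(): hands the job in; it is judged then, once.
The state is a dict: "time_s": time; "q": joint angles; "qvel": joint speeds; "effort": joint torques, N m; "position": TCP position; "orientation": TCP orientation; "force": force on the tool from outside, world axes, zero at the start; "wrist_torque": the same for the moment, N m; "gripper_width": finger opening in m; "grip_force": force on a finger pad.
Only numpy, scipy, OpenCV 4.12 (cv2) and the standard library are available. Lean on these libraries where they do the work, as an engineer would, in place of code of your own. Each camera call takes 0.05 s, during which the arm holds its last target. There are 200 camera calls.

## Task

Load the steel incubator tray with the three pink cultures: the pink dish with the blue dot goes inside the blue cup, the pink dish with the green dot inside the green cup, and the pink chamber slide (draw it forward from under the lip of the warming plate before lifting it) inside the black frame. Carry them level, set each down gently so that it lies flat within its rim, and let go. Leave the amber dish, the amber slide and the bottle where they are.

Things in the scene. Friction and masses are not known exactly. Their poses are not given: they have to be found in the camera images.
- pink_blue: Lidded round culture dish, PINK with a BLUE dot (25 mm across) in the middle of its lid; 52 mm diameter, 20 mm tall, about 40 g. Loose, on the bench. Origin: centre of the underside, z up. Grip across the diameter, any yaw.
- pink_green: The same kind of dish, PINK with a GREEN dot on its lid; 52 mm diameter, 20 mm tall, about 40 g. Loose, on the bench. Origin: centre of the underside, z up.
- pink_slide: Chamber slide, PINK: glass plate 76 (x) x 26 (y) x 4 mm, chamber block 38 x 24 x 16 mm centred on it (20 mm tall in all), about 40 g, same either way round. Origin: centre of underside. Lies loose on the warming plate, its +x end 11 to 17 mm under the lip with 3 mm of air above the glass: draw it 25 to 30 mm along the plate's -x, then lift. Grip the block across its 24 mm (y).
- blue_seat: Fixed BLUE shallow round cup in the steel tray: 80 mm outside, 72 mm inside, floor 2 mm and rim 5 mm above its origin. Origin: centre of underside, 4 mm above the bench. The three seats stand in a row along their y, 97 mm apart, in any order. The tray reaches 78 mm from the row along the seats' x either way; its edge is 10 mm high.
- green_seat: Fixed GREEN shallow round cup, same sizes and origin as the blue one.
- slide_seat: Fixed BLACK shallow rectangular frame in the same tray, for the slide: 98 (x) x 52 (y) mm outside, 90 x 44 mm inside, floor 2 mm and rim 5 mm above its origin. Origin: centre of underside, 4 mm above the bench. The slide's long axis goes along this x axis, either way round.
- amber_dish: Look-alike to leave alone: the same dish but AMBER (brownish yellow), with a blue dot on its lid; 52 mm diameter, 20 mm tall. Loose, on the bench. Origin: centre of the underside.
- amber_slide: Look-alike to leave alone: the same chambered slide but with AMBER chambers; 76 (x) x 26 (y) mm, 20 mm tall. Loose, on the bench. Origin: centre of the underside.
- warmer: Fixed dark warming plate 130 (x) x 160 (y) x 25 mm. An aluminium lip 37 mm wide bridges its far (+x) part: front edge at x = +25 mm, underside 7 mm and top 11 mm above the plate's top, over the whole width, on posts at y = -73 and +73 mm. Origin: centre of underside, on the bench. The slide lies on it along x to within 0.1 rad.
- bottle: Bystander: brown bottle, blue cap, 60 mm diameter, 110 mm tall, loose, standing beyond the tray and the warming plate. Origin: centre of underside. Farther off a blue tip box (56 mm high) and a green tube rack (70 mm high) stand fixed, clear of the work.

How it is judged:
By the outcome, as a careful person would: the job done as asked, in the order asked, and still so for the second after the job is handed in, with the robot touching nothing.
It also fails if it takes over 88 s, if anything falls off the work surface, if the arm or the gripper's body presses on something with over 40 N, if the wrist force passes 120 N, or if a joint passes its speed limit or range.

## Working session

There is one attempt and no reset: what is moved stays moved. The work goes in short steps, Python scripts to look and compute and a tool call to move; the robot and the scene stay as the last step left them, time stands still between calls to the robot, and variables do not carry over. Pictures are saved under pics/ and viewed, at most 14 in all, crops included, and the job is handed in when it is done.

Besides the shell and the picture viewer there is one more tool, called after "Call:" as a command line: name --argument value ..., lists and objects as JSON in quotes. arm_command: Moves the arm, as the interface text tells. Its arguments: {"type":"object","properties":{"dp":{"type":"array","items":{"type":"array","items":{"type":"number"}}},"rotation":{"type":"array","items":{"type":"array","items":{"type":"number"}}},"grip":{"type":"array","items":{"type":"number"}}},"required":["dp","rotation","grip"]}

```bash
mkdir -p pics; ls
python3 - <<'E'
from cell import bot
import cv2,numpy as np
for n in("top","side"):
    im=bot.snapshot(n); cv2.imwrite(f"pics/{n}0.png",im[:,:,::-1]); np.save(f"pics/{n}0.npy",im)
    c=bot.get_calibration(n); print(n,np.round(c["K"],1).tolist(),np.round(c["pose"],3).tolist())
s=bot.observe(); print({k:np.round(v,3).tolist() for k,v in s.items()})
E
```

```text
pics
top [[507.1, 0.0, 284.4], [0.0, 507.1, 215.9], [0.0, 0.0, 1.0]] [[0.02, -0.993, 0.119, 0.433], [-0.999, -0.023, -0.03, 0.028], [0.032, -0.118, -0.993, 1.21], [0.0, 0.0, 0.0, 1.0]]
side [[492.6, 0.0, 281.7], [0.0, 492.6, 212.9], [0.0, 0.0, 1.0]] [[0.99, -0.088, 0.114, 0.468], [-0.144, -0.54, 0.829, -0.888], [-0.011, -0.837, -0.547, 0.651], [0.0, 0.0, 0.0, 1.0]]
{'time_s': 0.1, 'q': [0.899, 0.181, 1.608, -0.0, 1.354, -0.206], 'qvel': [-0.0, -0.0, -0.002, -0.001, 0.001, 0.0], 'effort': [0.0, -44.588, -35.224, -0.0, 0.004, -0.0], 'position': [0.258, 0.513, 0.247], 'orientation': [-3.14, -0.0, 2.676], 'force': [-0.776, 0.074, -0.115], 'wrist_torque': [-0.001, -0.002, -0.029], 'grip_force': 0.0, 'gripper_width': 0.085}
```

View pics/top0.png

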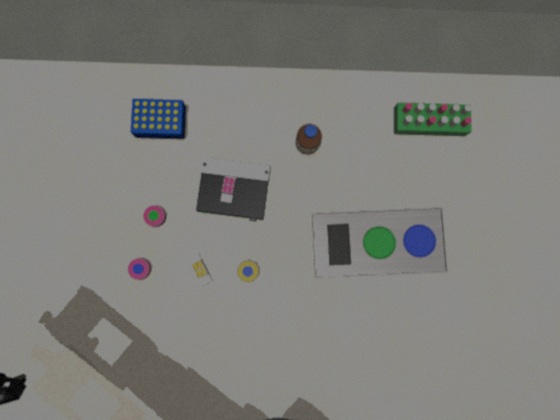

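View pics/side0.png

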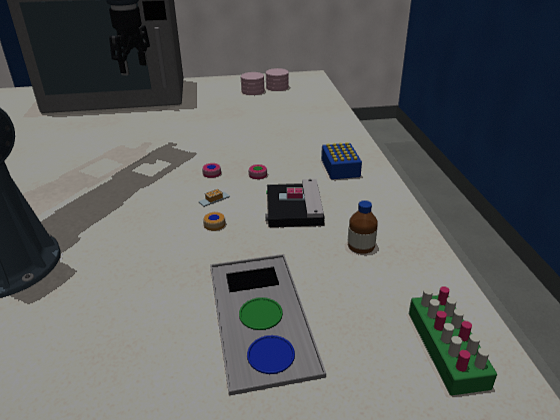

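The top view shows pink_green near (154,216), pink_blue (139,269), and the pink slide (228,189) on the warmer. The seats are black (339,244), green (379,242) and blue (419,241). I'll measure them more precisely with crops and centroids.

```bash
cat > h.py <<'E'
import cv2,numpy as np
from cell import bot
def ray(n,uv,z):
    c=bot.get_calibration(n);K=np.array(c["K"]);T=np.array(c["pose"])
    d=T[:3,:3]@np.linalg.solve(K,[uv[0],uv[1],1.]);o=T[:3,3]
    return (o+d*(z-o[2])/d[2])
def proj(n,p):
    c=bot.get_calibration(n);K=np.array(c["K"]);T=np.array(c["pose"])
    q=K@(T[:3,:3].T@(np.array(p)-T[:3,3]));return q[:2]/q[2]
def blob(im,box,hue,smin=110,vmin=40):
    """min-area rect + centroid of the largest blob of a hue range (cv2 hue) in box x0,y0,x1,y1"""
    x0,y0,x1,y1=box
    h=cv2.cvtColor(im,cv2.COLOR_RGB2HSV)[y0:y1,x0:x1]
    m=((h[...,0]>=hue[0])&(h[...,0]<=hue[1])&(h[...,1]>=smin)&(h[...,2]>=vmin)).astype(np.uint8)
    n,l,st,ce=cv2.connectedComponentsWithStats(m)
    if n<2: return None
    k=1+np.argmax(st[1:,4]);return ce[k]+[x0,y0],st[k,4],st[k,:4]+[x0,y0,0,0]
E
python3 - <<'E'
from h import *
t=np.load("pics/top0.npy");s=np.load("pics/side0.npy")
G=(45,80);B=(105,130);P=(145,178)
for nm,n,im,box,hue,z in [
 ("pg dot","top",t,(140,200,170,232),G,.02),("pg","top",t,(140,200,170,232),P,.02),
 ("pb dot","top",t,(125,255,153,282),B,.02),("pb","top",t,(125,255,153,282),P,.02),
 ("slide","top",t,(215,170,242,206),P,.045),
 ("green","top",t,(358,222,400,262),G,.008),("blue","top",t,(400,220,440,262),B,.008),
 ("pg dot","side",s,(245,160,270,180),G,.02),("pb dot","side",s,(200,160,224,180),B,.02),
 ("slide","side",s,(280,183,305,202),P,.045),
 ("green","side",s,(235,295,288,332),G,.008),("blue","side",s,(243,332,300,378),B,.008)]:
    r=blob(im,box,hue); 
    if r: print(nm,n,np.round(r[0],1),r[1],r[2],np.round(ray(n,r[0],z),4))
    else: print(nm,n,None)
a=cv2.resize(t[150:235,190:280],None,fx=7,fy=7,interpolation=cv2.INTER_CUBIC)
a=cv2.convertScaleAbs(a,alpha=1.6)
cv2.imwrite("pics/cw.png",a[:,:,::-1])
b=cv2.resize(t[200:285,305:450],None,fx=5,fy=5,interpolation=cv2.INTER_CUBIC)
cv2.imwrite("pics/ct.png",cv2.convertScaleAbs(b,alpha=1.6)[:,:,::-1])
E
```

```text
pg dot top [153.1 215.1] 67 [149 211   9   9] [0.5698 0.3    0.02  ]
pg top [153.8 215.3] 193 [144 206  20  20] [0.5693 0.2982 0.02  ]
pb dot top [137.5 268.4] 78 [133 264  10  10] [0.4447 0.3295 0.02  ]
pb top [138.1 268.5] 217 [128 259  20  20] [0.4445 0.3282 0.02  ]
slide top [226.4 180.3] 22 [225 178   4   6] [0.6523 0.1292 0.045 ]
green top [379.  242.2] 776 [364 227  32  31] [ 0.5185 -0.2357  0.008 ]
blue top [419.2 240.5] 809 [404 225  32  32] [ 0.5248 -0.3325  0.008 ]
pg dot side [257.4 167.9] 24 [254 166   8   4] [0.5663 0.3005 0.02  ]
pb dot side [211.  166.5] 27 [207 165   9   4] [0.4416 0.3297 0.02  ]
slide side [294.2 192.7] 130 [287 188  15  10] [0.6365 0.1129 0.045 ]
green side [260.2 313.1] 1071 [239 298  44  31] [ 0.5154 -0.2374  0.008 ]
blue side [270.5 354.1] 1427 [247 335  48  39] [ 0.522  -0.3343  0.008 ]
```

View pics/cw.png

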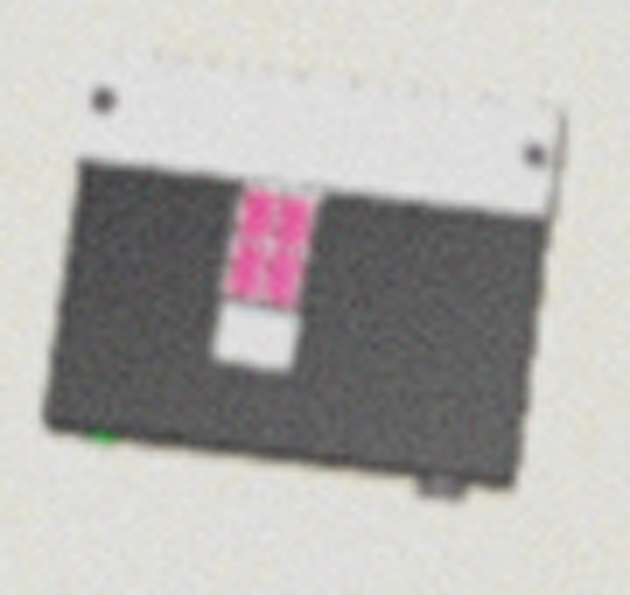

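View pics/ct.png

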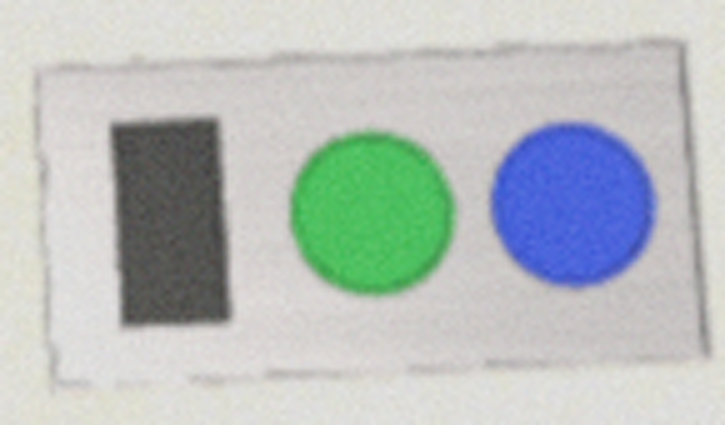

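The warmer crop shows the block corners at about (243,183), (313,190), (223,300), (299,308), and the front glass edge from (212,362) to (294,373). In the tray crop the frame corners are (112,123), (217,118), (231,321), (122,326).

Run:
```python
from h import *
f=lambda u,x0,y0,s:(np.array(u)+.5)/s-.5+[x0,y0]
W=lambda u,z:ray("top",f(u,190,150,7),z)
b=[W(u,.045) for u in[(243,183),(313,190),(223,300),(299,308)]]
print("block",np.mean(b,0).round(4),"w",np.linalg.norm(b[0]-b[1]).round(4),"len",np.linalg.norm(b[0]-b[2]).round(4))
ax=(b[0]+b[1]-b[2]-b[3]);print("yaw slide",np.arctan2(ax[1],ax[0]))
g=[W(u,.029) for u in[(212,362),(294,373)]];print("front glass",np.round(g,4), "mid+38mm->",)
yaw=np.arctan2(g[0][1]-g[1][1],g[0][0]-g[1][0])-np.pi/2;print("yaw glass",yaw,np.mean(g,0)+.038*np.array([np.cos(yaw),np.sin(yaw),0]))
L=[W((80,160),.036),W((550,216),.036)];E=[W((45,430),.025),W((515,488),.025)]
for n,q in(("lip",L),("front",E)):
    d=q[0]-q[1];print(n,np.round(q,4),"len",np.linalg.norm(d).round(4),"yaw",np.arctan2(d[1],d[0])-np.pi/2)
T=lambda u,z:ray("top",f(u,305,200,5),z)
F=[T(u,.009) for u in[(112,123),(217,118),(231,321),(122,326)]]
print("frame",np.round(F,4).tolist(),np.mean(F,0).round(4))
d=F[0]+F[1]-F[2]-F[3];print("yaw",np.arctan2(d[1],d[0]),np.linalg.norm(F[0]-F[3]),np.linalg.norm(F[0]-F[1]))
```

```text
block [0.6423 0.125  0.045 ] w 0.0233 len 0.0399
yaw slide -0.10866398668778124
front glass [[0.605  0.1442 0.029 ]
 [0.6019 0.1167 0.029 ]] mid+38mm->
yaw glass -0.1105979639519672 [0.64119203 0.12629733 0.029     ]
lip [[0.6712 0.1899 0.036 ]
 [0.6562 0.0322 0.036 ]] len 0.1584 yaw -0.09470604401023386
front [[0.5812 0.1995 0.025 ]
 [0.5653 0.0419 0.025 ]] len 0.1585 yaw -0.10035805616973215
frame [[0.5588, -0.1106, 0.009], [0.5624, -0.1609, 0.009], [0.4658, -0.1681, 0.009], [0.4624, -0.1163, 0.009]] [ 0.5123 -0.139   0.009 ]
yaw 0.06626092817154736 0.0966087393624196 0.05048582240720961
```

Call:
arm_command --dp '[[0.03, -0.03, -0.02], [0.04, -0.04, -0.025], [0.04, -0.04, -0.025], [0.04, -0.04, -0.025], [0.035, -0.035, -0.025]]' --rotation '[[0, 0, 0], [0, 0, 0], [0, 0, 0], [0, 0, 0], [0, 0, 0]]' --grip '[1, 1, 1, 1, 1]'

```text
time_s: 0.72
position: [0.4443, 0.3271, 0.1273]
orientation: [-3.141, -0.0, 2.675]
force: [-0.0, 1.2, 0.1]
gripper_width: 0.0859
grip_force: 0.0
```

Call:
arm_command --dp '[[0, 0, -0.02], [0, 0, -0.03], [0, 0, -0.025], [0, 0, -0.01], [0, 0, 0]]' --rotation '[[0, 0, 0], [0, 0, 0], [0, 0, 0], [0, 0, 0], [0, 0, 0]]' --grip '[1, 1, 1, 1, 1]'

```text
time_s: 1.35
position: [0.4428, 0.3286, 0.0428]
orientation: [-3.14, -0.001, 2.676]
force: [0.8, -0.3, -0.5]
gripper_width: 0.0857
grip_force: 0.0
```

Run:
```python
from h import *
i=bot.snapshot("side"); p=bot.snapshot("top")
A=cv2.resize(i[110:200,160:290],None,fx=5,fy=5,interpolation=cv2.INTER_CUBIC)
B=cv2.resize(p[210:320,80:210],None,fx=5,fy=5,interpolation=cv2.INTER_CUBIC)[:,:140]
cv2.imwrite("pics/g1.png",cv2.convertScaleAbs(A,alpha=1.6)[:,:,::-1])
print(proj("side",[.443,.329,.02]),proj("top",[.443,.329,.02]))
```

```text
[211.56911271 166.55289954] [137.69825249 269.17198237]
```

View pics/g1.png

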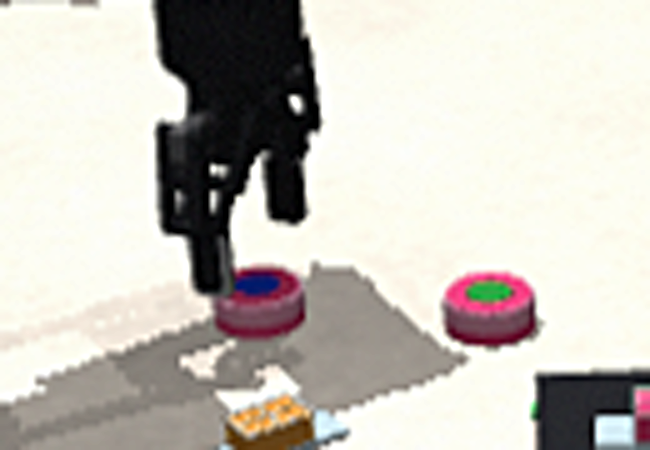

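The side crop shows the open fingers straddling the pink_blue dish, with the near tip at (210,292) and the far one at (288,220). I'll descend and close.

Call:
arm_command --dp '[[0, 0, -0.012], [0, 0, -0.008], [0, 0, 0], [0, 0, 0], [0, 0, 0]]' --rotation '[[0, 0, 0], [0, 0, 0], [0, 0, 0], [0, 0, 0], [0, 0, 0]]' --grip '[1, 1, 0.5, 0.2, 0]'

```text
time_s: 2.08
position: [0.4437, 0.329, 0.024]
orientation: [3.141, 0.001, 2.676]
force: [-0.3, 0.5, 3.3]
gripper_width: 0.0493
grip_force: 62.1
```

Call:
arm_command --dp '[[0, 0, 0], [0, 0, 0], [0, 0, 0], [0, 0, 0]]' --rotation '[[0, 0, 0], [0, 0, 0], [0, 0, 0], [0, 0, 0]]' --grip '[-0.2, -0.2, -0.2, -0.2]'

```text
time_s: 2.58
position: [0.4437, 0.329, 0.0239]
orientation: [3.141, 0.001, 2.676]
force: [-0.3, -1.0, 5.0]
gripper_width: 0.0497
grip_force: 62.3
```

Call:
arm_command --dp '[[0, 0, 0.015], [0, 0, 0.03], [0, 0, 0.035], [0, 0, 0.03], [0, 0, 0.01]]' --rotation '[[0, 0, 0], [0, 0, 0], [0, 0, 0], [0, 0, 0], [0, 0, 0]]' --grip '[-0.2, -0.2, -0.2, -0.2, -0.2]'

```text
time_s: 3.2
position: [0.4444, 0.3293, 0.1459]
orientation: [3.138, 0.003, 2.676]
force: [0.3, -0.0, 0.1]
gripper_width: 0.0494
grip_force: 62.1
```

Call:
arm_command --dp '[[0.003, -0.025, 0], [0.005, -0.04, 0], [0.006, -0.05, 0], [0.006, -0.05, 0], [0.006, -0.05, 0]]' --rotation '[[0, 0, 0], [0, 0, 0], [0, 0, 0], [0, 0, 0], [0, 0, 0]]' --grip '[-0.2, -0.2, -0.2, -0.2, -0.2]'

```text
time_s: 3.82
position: [0.4686, 0.1122, 0.1426]
orientation: [-3.141, -0.001, 2.676]
force: [0.9, -0.6, -0.5]
gripper_width: 0.0495
grip_force: 62.1
```

Call:
arm_command --dp '[[0.006, -0.05, 0], [0.006, -0.05, 0], [0.006, -0.05, 0], [0.006, -0.05, 0], [0.006, -0.05, 0]]' --rotation '[[0, 0, 0], [0, 0, 0], [0, 0, 0], [0, 0, 0], [0, 0, 0]]' --grip '[-0.2, -0.2, -0.2, -0.2, -0.2]'

```text
time_s: 4.45
position: [0.4986, -0.1376, 0.1425]
orientation: [3.141, -0.001, 2.676]
force: [1.0, 0.7, -0.1]
gripper_width: 0.0495
grip_force: 62.1
```

Call:
arm_command --dp '[[0.006, -0.05, 0], [0.006, -0.05, 0], [0.006, -0.045, 0], [0.004, -0.035, 0], [0.0025, -0.0175, 0]]' --rotation '[[0, 0, 0], [0, 0, 0], [0, 0, 0], [0, 0, 0], [0, 0, 0]]' --grip '[-0.2, -0.2, -0.2, -0.2, -0.2]'

```text
time_s: 5.08
position: [0.5231, -0.3351, 0.1423]
orientation: [3.141, -0.001, 2.674]
force: [-0.3, -0.1, -1.2]
gripper_width: 0.0494
grip_force: 62.1
```

Call:
arm_command --dp '[[0, 0, -0.02], [0, 0, -0.03], [0, 0, -0.03], [0, 0, -0.015], [0, 0, 0]]' --rotation '[[0, 0, 0], [0, 0, 0], [0, 0, 0], [0, 0, 0], [0, 0, 0]]' --grip '[-0.2, -0.2, -0.2, -0.2, -0.2]'

```text
time_s: 5.7
position: [0.5229, -0.3317, 0.0464]
orientation: [3.14, -0.004, 2.677]
force: [0.2, 0.4, -0.6]
gripper_width: 0.0494
grip_force: 62.1
```

Run:
```python
from h import *
i=bot.snapshot("side")
A=cv2.resize(i[230:400,190:340],None,fx=3.5,fy=3.5,interpolation=cv2.INTER_CUBIC)
cv2.imwrite("pics/g2.png",cv2.convertScaleAbs(A,alpha=1.6)[:,:,::-1])
print(proj("side",[.5235,-.3335,.02]))
```

```text
[271.16496042 348.60099131]
```

View pics/g2.png

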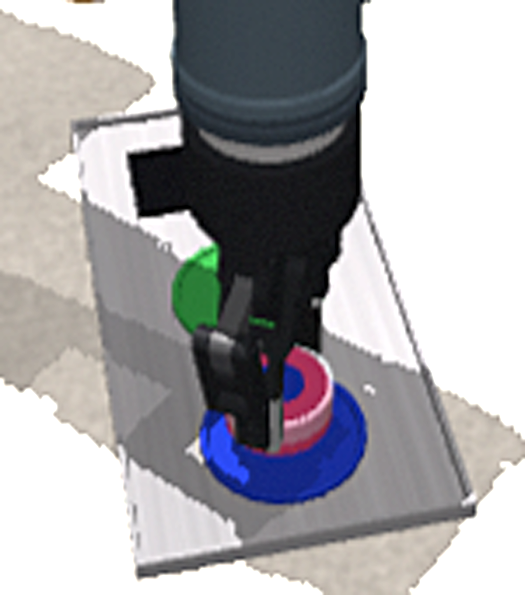

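The dish is held level above the blue cup, with the dish top near crop (293,380) and the cup centred near (285,440). I'll lower it gently.

Call:
arm_command --dp '[[0, 0, -0.008], [0, 0, -0.005], [0, 0, -0.003], [0, 0, -0.0015], [0, 0, 0]]' --rotation '[[0, 0, 0], [0, 0, 0], [0, 0, 0], [0, 0, 0], [0, 0, 0]]' --grip '[-0.2, -0.2, -0.2, -0.2, -0.2]'

```text
time_s: 6.38
position: [0.5237, -0.3338, 0.0308]
orientation: [3.142, -0.0, 2.676]
force: [-0.4, -0.2, 0.3]
gripper_width: 0.0496
grip_force: 62.1
```

Call:
arm_command --dp '[[0, 0, -0.0008], [0, 0, 0], [0, 0, -0.0007], [0, 0, 0]]' --rotation '[[0, 0, 0], [0, 0, 0], [0, 0, 0], [0, 0, 0]]' --grip '[-0.2, -0.2, -0.2, -0.2]'

```text
time_s: 6.88
position: [0.5238, -0.3338, 0.0299]
orientation: [-3.142, 0.0, 2.676]
force: [-2.1, 2.5, 5.0]
gripper_width: 0.0493
grip_force: 62.5
```

Call:
arm_command --dp '[[0, 0, 0], [0, 0, 0], [0, 0, 0], [0, 0, 0], [0, 0, 0]]' --rotation '[[0, 0, 0], [0, 0, 0], [0, 0, 0], [0, 0, 0], [0, 0, 0]]' --grip '[0.25, 0.35, 0.5, 0.6, 0.6]'

```text
time_s: 7.5
position: [0.5237, -0.3337, 0.0292]
orientation: [3.142, -0.0, 2.676]
force: [-0.3, 1.0, 0.1]
gripper_width: 0.0685
grip_force: 0.0
```

Call:
arm_command --dp '[[0, 0, 0.01], [0, 0, 0.025], [0, 0, 0.03], [0, 0, 0.03], [0, 0, 0.02]]' --rotation '[[0, 0, 0], [0, 0, 0], [0, 0, 0], [0, 0, 0], [0, 0, 0]]' --grip '[0.6, 0.6, 0.6, 0.7, 1]'

```text
time_s: 8.12
position: [0.5243, -0.3342, 0.1467]
orientation: [-3.141, 0.002, 2.676]
force: [0.3, -0.4, -1.4]
gripper_width: 0.0854
grip_force: 0.0
```

Call:
arm_command --dp '[[0.002, 0.03, 0], [0.004, 0.055, 0], [0.004, 0.055, 0], [0.004, 0.055, 0], [0.004, 0.055, 0]]' --rotation '[[0, 0, 0], [0, 0, 0], [0, 0, 0], [0, 0, 0], [0, 0, 0]]' --grip '[1, 1, 1, 1, 1]'

```text
time_s: 8.75
position: [0.5416, -0.082, 0.1446]
orientation: [3.142, 0.0, 2.675]
force: [0.7, -0.5, -0.6]
gripper_width: 0.0854
grip_force: 0.0
```

Call:
arm_command --dp '[[0.004, 0.055, 0], [0.004, 0.055, 0], [0.004, 0.055, 0], [0.004, 0.055, 0], [0.004, 0.055, 0]]' --rotation '[[0, 0, 0], [0, 0, 0], [0, 0, 0], [0, 0, 0], [0, 0, 0]]' --grip '[1, 1, 1, 1, 1]'

```text
time_s: 9.38
position: [0.5616, 0.1931, 0.1446]
orientation: [3.142, 0.0, 2.676]
force: [0.7, -1.5, -0.2]
gripper_width: 0.0853
grip_force: 0.0
```

Run:
```python
from h import *
t=bot.snapshot("top")
for nm,box,hue,z in [("pb dot",(405,225,437,257),(145,178),.026),("cup",(400,220,440,262),(105,130),.008),("pg",(140,200,170,232),(45,80),.02)]:
    r=blob(t,box,hue); print(nm,r and (r[0].round(1),r[1],ray("top",r[0],z).round(4)))
A=cv2.resize(t[200:285,305:450],None,fx=4,fy=4,interpolation=cv2.INTER_CUBIC)
cv2.imwrite("pics/g3.png",cv2.convertScaleAbs(A,alpha=1.6)[:,:,::-1])
```

```text
pb dot (array([422.8, 240.2]), np.int32(194), array([ 0.5243, -0.3358,  0.026 ]))
cup (array([415.4, 240.5]), np.int32(365), array([ 0.5247, -0.3234,  0.008 ]))
pg (array([153.4, 217.6]), np.int32(23), array([0.5639, 0.2989, 0.02  ]))
```

View pics/g3.png

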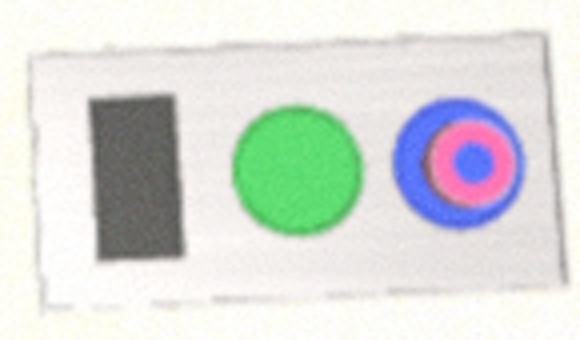

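The blue-dot dish lies flat in the blue cup: dot at crop (473,162), cup centre (459,162), the gap being mostly parallax, so about 3 mm off centre. Next is the green-dot dish.

Call:
arm_command --dp '[[0.003, 0.045, 0], [0.002, 0.04, 0], [0.0015, 0.0225, -0.02], [0, 0, -0.03], [0, 0, -0.03]]' --rotation '[[0, 0, 0], [0, 0, 0], [0, 0, 0], [0, 0, 0], [0, 0, 0]]' --grip '[1, 1, 1, 1, 1]'

```text
time_s: 10.05
position: [0.5681, 0.2991, 0.0637]
orientation: [3.142, 0.0, 2.677]
force: [-0.3, 0.2, -0.2]
gripper_width: 0.0854
grip_force: 0.0
```

Call:
arm_command --dp '[[0, 0, -0.015], [0, 0, -0.008], [0, 0, 0]]' --rotation '[[0, 0, 0], [0, 0, 0], [0, 0, 0]]' --grip '[1, 1, 1]'

```text
time_s: 10.42
position: [0.5684, 0.2986, 0.0415]
orientation: [3.142, 0.0, 2.676]
force: [0.3, 0.1, 0.1]
gripper_width: 0.0855
grip_force: 0.0
```

Run:
```python
from h import *
i=bot.snapshot("side")
A=cv2.resize(i[110:200,200:310],None,fx=5,fy=5,interpolation=cv2.INTER_CUBIC)
cv2.imwrite("pics/g4.png",cv2.convertScaleAbs(A,alpha=1.6)[:,:,::-1])
```

```text
(no output)
```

View pics/g4.png

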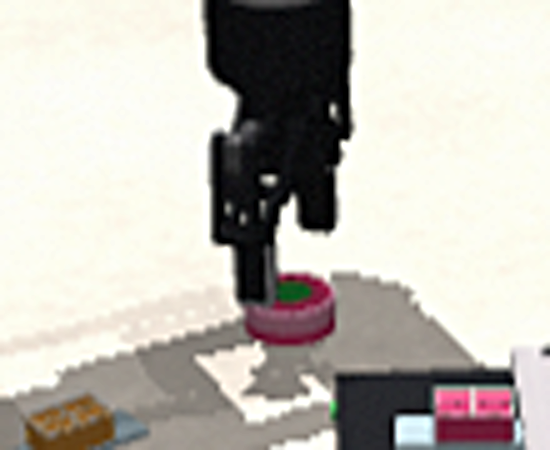

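The fingers straddle the green-dot dish at crop (290,300), so I'll go down and grip.

Call:
arm_command --dp '[[0, 0, -0.012], [0, 0, -0.005], [0, 0, 0], [0, 0, 0], [0, 0, 0]]' --rotation '[[0, 0, 0], [0, 0, 0], [0, 0, 0], [0, 0, 0], [0, 0, 0]]' --grip '[1, 1, 0.5, 0.2, 0]'

```text
time_s: 11.1
position: [0.5688, 0.299, 0.0251]
orientation: [3.141, 0.001, 2.676]
force: [-1.2, 0.1, 3.1]
gripper_width: 0.0492
grip_force: 62.3
```

Call:
arm_command --dp '[[0, 0, 0], [0, 0, 0], [0, 0, 0], [0, 0, 0.01], [0, 0, 0.025]]' --rotation '[[0, 0, 0], [0, 0, 0], [0, 0, 0], [0, 0, 0], [0, 0, 0]]' --grip '[-0.2, -0.2, -0.2, -0.2, -0.2]'

```text
time_s: 11.72
position: [0.5667, 0.2982, 0.0581]
orientation: [-3.139, -0.003, 2.676]
force: [0.1, 0.1, -0.1]
gripper_width: 0.049
grip_force: 62.2
```

Call:
arm_command --dp '[[0, 0, 0.04], [0, -0.015, 0.035], [-0.003, -0.03, 0.01], [-0.005, -0.05, 0], [-0.005, -0.05, 0]]' --rotation '[[0, 0, 0], [0, 0, 0], [0, 0, 0], [0, 0, 0], [0, 0, 0]]' --grip '[-0.2, -0.2, -0.2, -0.2, -0.2]'

```text
time_s: 12.35
position: [0.5548, 0.1526, 0.1447]
orientation: [3.141, 0.0, 2.677]
force: [-0.0, -0.6, -0.3]
gripper_width: 0.0491
grip_force: 62.2
```

Call:
arm_command --dp '[[-0.005, -0.05, 0], [-0.005, -0.05, 0], [-0.005, -0.05, 0], [-0.005, -0.05, 0], [-0.005, -0.05, 0]]' --rotation '[[0, 0, 0], [0, 0, 0], [0, 0, 0], [0, 0, 0], [0, 0, 0]]' --grip '[-0.2, -0.2, -0.2, -0.2, -0.2]'

```text
time_s: 12.98
position: [0.5297, -0.0978, 0.1446]
orientation: [3.142, 0.0, 2.676]
force: [0.5, -0.9, -0.5]
gripper_width: 0.0496
grip_force: 62.2
```

Call:
arm_command --dp '[[-0.005, -0.05, 0], [-0.004, -0.045, 0], [-0.003, -0.03, 0], [-0.001, -0.0135, 0], [0, 0, -0.01]]' --rotation '[[0, 0, 0], [0, 0, 0], [0, 0, 0], [0, 0, 0], [0, 0, 0]]' --grip '[-0.2, -0.2, -0.2, -0.2, -0.2]'

```text
time_s: 13.6
position: [0.5177, -0.2353, 0.1347]
orientation: [-3.142, 0.002, 2.675]
force: [-0.8, 0.2, -1.2]
gripper_width: 0.0491
grip_force: 62.2
```

Call:
arm_command --dp '[[0, 0, -0.025], [0, 0, -0.03], [0, 0, -0.02], [0, 0, -0.011], [0, 0, 0]]' --rotation '[[0, 0, 0], [0, 0, 0], [0, 0, 0], [0, 0, 0], [0, 0, 0]]' --grip '[-0.2, -0.2, -0.2, -0.2, -0.2]'

```text
time_s: 14.22
position: [0.5168, -0.2334, 0.0474]
orientation: [3.141, -0.002, 2.677]
force: [0.3, -0.2, 0.0]
gripper_width: 0.0492
grip_force: 62.2
```

Call:
arm_command --dp '[[0, 0, -0.008], [0, 0, -0.005], [0, 0, -0.003], [0, 0, -0.001], [0, 0, 0]]' --rotation '[[0, 0, 0], [0, 0, 0], [0, 0, 0], [0, 0, 0], [0, 0, 0]]' --grip '[-0.2, -0.2, -0.2, -0.2, -0.2]'

```text
time_s: 14.85
position: [0.5173, -0.2348, 0.0314]
orientation: [-3.142, 0.0, 2.676]
force: [-0.2, -0.1, -0.5]
gripper_width: 0.0493
grip_force: 62.2
```

Call:
arm_command --dp '[[0, 0, -0.0007], [0, 0, 0], [0, 0, 0]]' --rotation '[[0, 0, 0], [0, 0, 0], [0, 0, 0]]' --grip '[-0.2, -0.2, -0.2]'

```text
time_s: 15.22
position: [0.5174, -0.2349, 0.0311]
orientation: [-3.141, 0.0, 2.676]
force: [-2.1, -0.4, 6.2]
gripper_width: 0.0496
grip_force: 62.6
```

Call:
arm_command --dp '[[0, 0, 0], [0, 0, 0], [0, 0, 0], [0, 0, 0], [0, 0, 0]]' --rotation '[[0, 0, 0], [0, 0, 0], [0, 0, 0], [0, 0, 0], [0, 0, 0]]' --grip '[0.25, 0.35, 0.5, 0.6, 0.6]'

```text
time_s: 15.85
position: [0.5172, -0.2347, 0.0305]
orientation: [3.142, -0.0, 2.676]
force: [0.1, 0.9, -0.5]
gripper_width: 0.0683
grip_force: 0.0
```

Call:
arm_command --dp '[[0, 0, 0.01], [0, 0, 0.025], [0, 0, 0.03], [0, 0, 0.03], [0, 0, 0.02]]' --rotation '[[0, 0, 0], [0, 0, 0], [0, 0, 0], [0, 0, 0], [0, 0, 0]]' --grip '[0.6, 0.6, 0.6, 0.7, 0.7]'

```text
time_s: 16.48
position: [0.5179, -0.2352, 0.1481]
orientation: [-3.141, 0.003, 2.676]
force: [1.1, 0.4, 0.4]
gripper_width: 0.0726
grip_force: 0.0
```

Call:
arm_command --dp '[[0.012, 0.03, 0], [0.016, 0.05, 0], [0.016, 0.05, 0], [0.016, 0.05, 0], [0.016, 0.05, 0]]' --rotation '[[0, 0, 0.07], [0, 0, 0.07], [0, 0, 0.07], [0, 0, 0.07], [0, 0, 0.08]]' --grip '[0.5, 0.4, 0.3, 0.3, 0.3]'

```text
time_s: 17.1
position: [0.5938, -0.0032, 0.1466]
orientation: [-3.141, 0.001, 3.038]
force: [0.1, -0.6, -0.3]
gripper_width: 0.0557
grip_force: 0.0
```

Call:
arm_command --dp '[[0.016, 0.05, 0], [0.016, 0.05, 0], [0.013, 0.03, 0], [0, 0, -0.02], [0, 0, -0.025]]' --rotation '[[0, 0, 0], [0, 0, 0], [0, 0, 0], [0, 0, 0], [0, 0, 0]]' --grip '[0.3, 0.3, 0.3, 0.3, 0.3]'

```text
time_s: 17.73
position: [0.6382, 0.125, 0.1003]
orientation: [-3.141, 0.001, 3.036]
force: [0.2, 0.2, -0.5]
gripper_width: 0.0555
grip_force: 0.0
```

Call:
arm_command --dp '[[0, 0, -0.02], [0, 0, -0.01], [0, 0, 0]]' --rotation '[[0, 0, 0], [0, 0, 0], [0, 0, 0]]' --grip '[0.3, 0.3, 0.3]'

```text
time_s: 18.1
position: [0.6377, 0.1247, 0.0697]
orientation: [-3.141, -0.002, 3.035]
force: [-0.0, -0.1, 0.5]
gripper_width: 0.0557
grip_force: 0.0
```

Run:
```python
from h import *
i=bot.snapshot("side");t=bot.snapshot("top")
A=cv2.resize(i[120:240,230:350],None,fx=5,fy=5,interpolation=cv2.INTER_CUBIC)
B=cv2.resize(t[210:280,310:440],None,fx=3,fy=3,interpolation=cv2.INTER_CUBIC)
C=np.zeros((600,800,3),np.uint8);C[:,:400]=A[:,:400];C[:210,410:800]=B[:,:390]
cv2.imwrite("pics/g5.png",cv2.convertScaleAbs(C,alpha=1.6)[:,:,::-1])
```

```text
(no output)
```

View pics/g5.png

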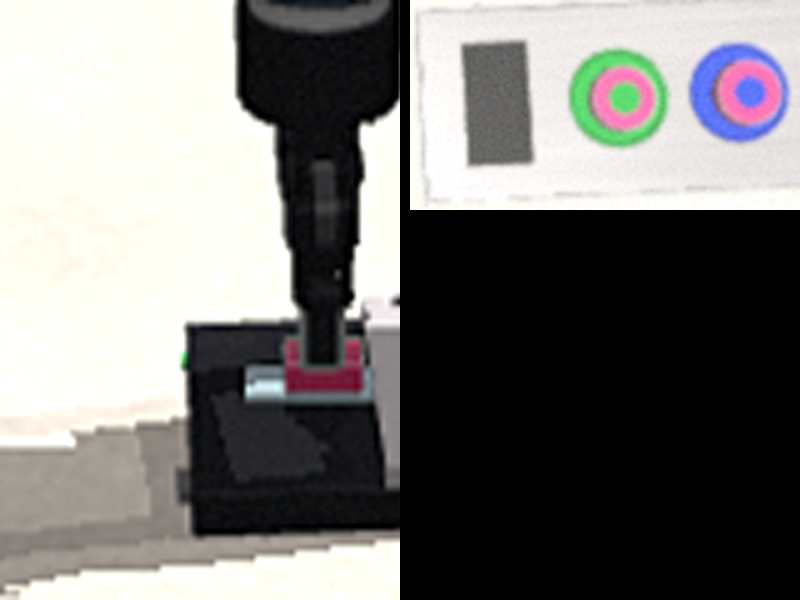

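Both dishes sit inside their cups, green-dot at (626,98) and blue-dot at (750,92). The finger is centred over the slide block at (325,350), clear of the lip.

Call:
arm_command --dp '[[0, 0, -0.01], [0, 0, -0.008], [0, 0, 0], [0, 0, 0], [0, 0, 0]]' --rotation '[[0, 0, 0], [0, 0, 0], [0, 0, 0], [0, 0, 0], [0, 0, 0]]' --grip '[0.3, 0.3, 0, -0.2, -0.35]'

```text
time_s: 18.82
position: [0.6385, 0.1253, 0.0529]
orientation: [3.141, 0.001, 3.036]
force: [-0.3, -0.2, -0.5]
gripper_width: 0.028
grip_force: 0.1
```

Call:
arm_command --dp '[[0, 0, 0], [0, 0, 0], [0, 0, 0], [0, 0, 0]]' --rotation '[[0, 0, 0], [0, 0, 0], [0, 0, 0], [0, 0, 0]]' --grip '[-0.5, -0.8, -0.8, -0.8]'

```text
time_s: 19.32
position: [0.6388, 0.1253, 0.0532]
orientation: [3.141, 0.001, 3.036]
force: [0.6, 0.3, 5.1]
gripper_width: 0.0225
grip_force: 59.2
```

Call:
arm_command --dp '[[-0.004, 0.0004, 0.0007], [-0.007, 0.0007, 0], [-0.008, 0.0008, 0], [-0.006, 0.0006, 0], [-0.003, 0.0003, 0]]' --rotation '[[0, 0, 0], [0, 0, 0], [0, 0, 0], [0, 0, 0], [0, 0, 0]]' --grip '[-0.8, -0.8, -0.8, -0.8, -0.8]'

```text
time_s: 19.95
position: [0.6096, 0.1282, 0.0532]
orientation: [-3.142, -0.0, 3.036]
force: [1.2, 0.7, 0.8]
gripper_width: 0.0221
grip_force: 58.9
```

Run:
```python
from h import *
i=bot.snapshot("side")
A=cv2.resize(i[150:230,230:350],None,fx=5,fy=5,interpolation=cv2.INTER_CUBIC)
cv2.imwrite("pics/g6.png",cv2.convertScaleAbs(A,alpha=1.6)[:,:,::-1])
```

```text
(no output)
```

View pics/g6.png

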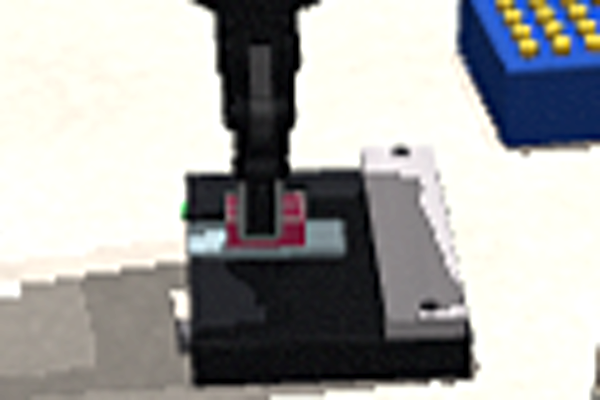

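The slide's glass end at crop (345,240) is clear of the lip edge near (370,180), and it is flat in the grip. I'll lift and carry it.

Call:
arm_command --dp '[[0, 0, 0.012], [0, 0, 0.03], [0, 0, 0.035], [-0.01, -0.02, 0.02], [-0.015, -0.035, 0]]' --rotation '[[0, 0, 0], [0, 0, 0], [0, 0, 0], [0, 0, 0], [0, 0, 0]]' --grip '[-0.8, -0.8, -0.8, -0.8, -0.8]'

```text
time_s: 20.62
position: [0.5865, 0.0732, 0.1532]
orientation: [3.141, 0.004, 3.038]
force: [0.1, -0.9, -1.1]
gripper_width: 0.0219
grip_force: 58.8
```

Call:
arm_command --dp '[[-0.015, -0.04, 0], [-0.015, -0.04, 0], [-0.015, -0.04, 0], [-0.015, -0.04, 0], [-0.01, -0.03, 0]]' --rotation '[[0, 0, 0.03], [0, 0, 0.04], [0, 0, 0.04], [0, 0, 0.04], [0, 0, 0.016]]' --grip '[-0.8, -0.8, -0.8, -0.8, -0.8]'

```text
time_s: 21.25
position: [0.5144, -0.1184, 0.1507]
orientation: [3.142, -0.0, -3.081]
force: [-0.2, -0.2, -1.5]
gripper_width: 0.0219
grip_force: 58.8
```

Call:
arm_command --dp '[[-0.005, -0.015, 0], [-0.002, -0.007, 0], [0, 0, -0.025], [0, 0, -0.03], [0, 0, -0.02]]' --rotation '[[0, 0, 0], [0, 0, 0], [0, 0, 0], [0, 0, 0], [0, 0, 0]]' --grip '[-0.8, -0.8, -0.8, -0.8, -0.8]'

```text
time_s: 21.88
position: [0.508, -0.1376, 0.074]
orientation: [3.14, -0.001, -3.081]
force: [-0.3, 0.1, -0.8]
gripper_width: 0.022
grip_force: 58.8
```

Call:
arm_command --dp '[[0, 0, -0.015], [0, 0, -0.005], [0, 0, 0]]' --rotation '[[0, 0, 0], [0, 0, 0], [0, 0, 0]]' --grip '[-0.8, -0.8, -0.8]'

```text
time_s: 22.25
position: [0.5085, -0.1388, 0.0554]
orientation: [3.142, 0.0, -3.081]
force: [0.3, -0.3, 1.1]
gripper_width: 0.022
grip_force: 58.8
```

Run:
```python
from h import *
i=bot.snapshot("side")
A=cv2.resize(i[200:330,190:320],None,fx=4.5,fy=4.5,interpolation=cv2.INTER_CUBIC)
cv2.imwrite("pics/g7.png",cv2.convertScaleAbs(A,alpha=1.6)[:,:,::-1])
```

```text
(no output)
```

View pics/g7.png

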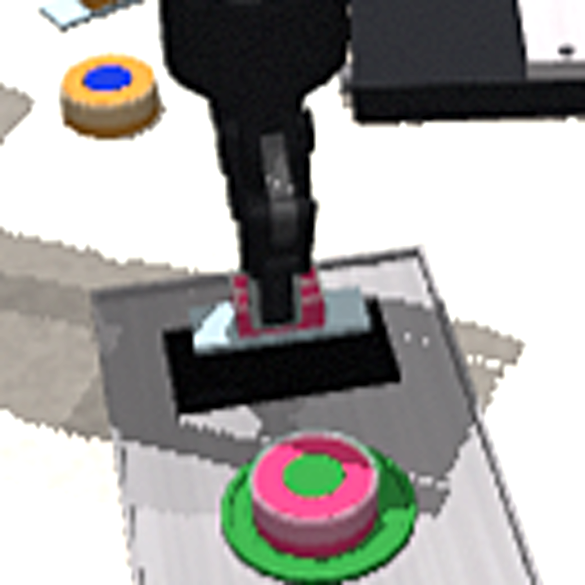

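The slide is level above the frame, with its bottom front edge running (193,352)–(372,333) and the frame's front edge (180,412)–(398,380). I'll check the alignment numerically.

Run:
```python
from h import *
f=lambda u:(np.array(u)+.5)/4.5-.5+[190,200]
for nm,a,b,z in(("slide front",(193,353),(372,333),.027),("frame front",(180,412),(398,380),.009),("frame left",(165,335),(180,412),.009),("slide far",(193,302),(362,288),.031)):
    p,q=ray("side",f(a),z),ray("side",f(b),z);d=q-p
    print(nm,p.round(4),q.round(4),np.linalg.norm(d).round(4),np.arctan2(d[1],d[0]).round(3))
```

```text
slide front [ 0.4713 -0.1546  0.027 ] [ 0.5487 -0.1536  0.027 ] 0.0775 0.013
frame front [ 0.4636 -0.1709  0.009 ] [ 0.5582 -0.1653  0.009 ] 0.0948 0.06
frame left [ 0.4598 -0.1192  0.009 ] [ 0.4636 -0.1709  0.009 ] 0.0518 -1.498
slide far [ 0.4733 -0.1252  0.031 ] [ 0.5478 -0.1273  0.031 ] 0.0745 -0.028
```

Call:
arm_command --dp '[[0, -0.001, -0.008], [0, 0, -0.006], [0, 0, -0.0035], [0, 0, -0.0015], [0, 0, 0]]' --rotation '[[0, 0, 0.03], [0, 0, 0], [0, 0, 0], [0, 0, 0], [0, 0, 0]]' --grip '[-0.8, -0.8, -0.8, -0.8, -0.8]'

```text
time_s: 22.92
position: [0.5082, -0.1399, 0.0362]
orientation: [3.141, -0.0, -3.051]
force: [0.1, -0.6, 0.2]
gripper_width: 0.0222
grip_force: 58.8
```

Call:
arm_command --dp '[[0, 0, -0.0007], [0, 0, 0], [0, 0, 0]]' --rotation '[[0, 0, 0], [0, 0, 0], [0, 0, 0]]' --grip '[-0.8, -0.8, -0.8]'

```text
time_s: 23.3
position: [0.5083, -0.14, 0.0357]
orientation: [-3.141, 0.0, -3.051]
force: [-0.1, 0.0, -0.5]
gripper_width: 0.0219
grip_force: 58.8
```

Call:
arm_command --dp '[[0, 0, -0.0008], [0, 0, 0], [0, 0, 0]]' --rotation '[[0, 0, 0], [0, 0, 0], [0, 0, 0]]' --grip '[-0.8, -0.8, -0.8]'

```text
time_s: 23.68
position: [0.5083, -0.1399, 0.0348]
orientation: [-3.142, 0.0, -3.051]
force: [-0.3, -0.6, -0.7]
gripper_width: 0.0222
grip_force: 58.8
```

Call:
arm_command --dp '[[0, 0, -0.0006], [0, 0, 0], [0, 0, 0]]' --rotation '[[0, 0, 0], [0, 0, 0], [0, 0, 0]]' --grip '[-0.8, -0.8, -0.8]'

```text
time_s: 24.05
position: [0.5083, -0.14, 0.0342]
orientation: [-3.142, 0.0, -3.051]
force: [0.3, 0.2, 0.2]
gripper_width: 0.0221
grip_force: 58.9
```

Call:
arm_command --dp '[[0, 0, -0.0005], [0, 0, 0], [0, 0, -0.0004], [0, 0, 0]]' --rotation '[[0, 0, 0], [0, 0, 0], [0, 0, 0], [0, 0, 0]]' --grip '[-0.8, -0.8, -0.8, -0.8]'

```text
time_s: 24.55
position: [0.5083, -0.14, 0.0341]
orientation: [-3.142, -0.0, -3.051]
force: [-4.0, 1.3, 9.7]
gripper_width: 0.0225
grip_force: 60.0
```

Call:
arm_command --dp '[[0, 0, 0.0004], [0, 0, 0], [0, 0, 0], [0, 0, 0], [0, 0, 0]]' --rotation '[[0, 0, 0], [0, 0, 0], [0, 0, 0], [0, 0, 0], [0, 0, 0]]' --grip '[-0.8, -0.4, -0.3, -0.15, -0.05]'

```text
time_s: 25.18
position: [0.5082, -0.1399, 0.0336]
orientation: [3.142, -0.0, -3.051]
force: [0.0, 0.1, 0.7]
gripper_width: 0.0402
grip_force: 0.0
```

Call:
arm_command --dp '[[0, 0, 0.01], [0, 0, 0.025], [0, 0, 0.04], [-0.02, 0.03, 0.04], [-0.03, 0.05, 0.02]]' --rotation '[[0, 0, 0], [0, 0, 0], [0, 0, 0], [0, 0, 0], [0, 0, 0]]' --grip '[0, 0, 0, 0, 0.3]'

```text
time_s: 25.8
position: [0.4597, -0.0606, 0.172]
orientation: [-3.139, 0.005, -3.054]
force: [0.4, 1.5, 0.4]
gripper_width: 0.0555
grip_force: 0.0
```

Call:
arm_command --dp '[[-0.03, 0.05, 0.01], [-0.03, 0.05, 0], [-0.02, 0.05, 0], [0, 0.03, 0], [0, 0, 0]]' --rotation '[[0, 0, 0], [0, 0, 0], [0, 0, 0], [0, 0, 0], [0, 0, 0]]' --grip '[0.5, 0.5, 0.5, 0.5, 0.5]'

```text
time_s: 26.42
position: [0.378, 0.1215, 0.1795]
orientation: [-3.142, 0.001, -3.048]
force: [-0.4, -1.4, -0.3]
gripper_width: 0.0641
grip_force: 0.0
```

Run:
```python
from h import *
i=bot.snapshot("side");t=bot.snapshot("top")
A=cv2.resize(i[140:400,190:390],None,fx=2.2,fy=2.2,interpolation=cv2.INTER_CUBIC)
B=cv2.resize(t[205:282,305:450],None,fx=2.4,fy=2.4,interpolation=cv2.INTER_CUBIC)
C=np.zeros((600,800,3),np.uint8);C[:A.shape[0],:A.shape[1]]=A;C[:B.shape[0],445:445+B.shape[1]]=B
cv2.imwrite("pics/g8.png",cv2.convertScaleAbs(C,alpha=1.6)[:,:,::-1])
for nm,n,im,box,hue,z in [("amber dot","top",t,(230,255,265,290),(105,130),.02),("amber dot0","top",np.load("pics/top0.npy"),(230,255,265,290),(105,130),.02),
 ("aslide","top",t,(185,250,218,290),(12,30),.02),("aslide0","top",np.load("pics/top0.npy"),(185,250,218,290),(12,30),.02)]:
    r=blob(im,box,hue); print(nm,r and (r[0].round(1),r[1],ray(n,r[0],z).round(4)))
```

```text
amber dot (array([247.2, 270.9]), np.int32(63), array([0.4441, 0.076 , 0.02  ]))
amber dot0 (array([247.3, 271. ]), np.int32(63), array([0.4439, 0.0758, 0.02  ]))
aslide (array([197. , 265.3]), np.int32(41), array([0.4548, 0.1929, 0.02  ]))
aslide0 (array([197. , 265.3]), np.int32(40), array([0.4547, 0.1929, 0.02  ]))
```

View pics/g8.png

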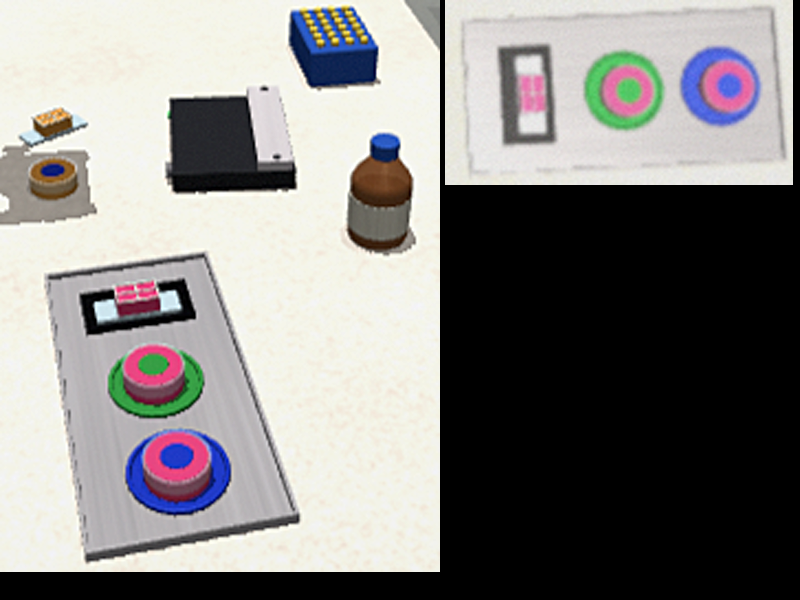

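The slide lies flat inside the black frame at (137,302) in the side view. The green-dot dish at (155,375) and blue-dot dish at (178,470) sit inside their cups, and the amber items and bottle have not moved. I'll hand the job in.

```bash
python3 -c "
from cell import bot
print(bot.close_job())"
```

```text
the job is handed in; nothing more can be done
None
```

The job is handed in: all three pink cultures lie flat in their seats (blue-dot dish in the blue cup, then green-dot dish in the green cup, then slide in the black frame), the amber items and the bottle were left in place, and the run took about 26 s; the judge's result was not shown.

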